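Seat the board carrier and snap the toggle clamp shut

TASK

Push the grey board carrier (the one with the yellow strip) along its guide rails with your fingertips until it is fully home against the blue end stop, keeping it flat in its rails and never lifting it. Then push the red clamp handle out and down, past its dead point, until it snaps into lock and its rubber foot holds the carrier down; then let go and move clear, leaving everything else on the bench where it is.

Things in the scene. Friction and masses are not known exactly. Their poses are not given: they have to be found in the camera images.
- fixture: Fixture fixed to the bench; origin at bench height. Its axes, mm: aluminium base plate 10 thick, x -120 to 95, y -73 to 143; dark guide rails along x at y = +-52 to +-62, x -85 to 70, tops 24 high; blue end stop, front face at x = 70, top 30 high. The carrier slides along +x to the stop. The toggle clamp stands in the plane x = 30, its side plates at y 76 to 122, 58 high.
- carrier: Loose grey tray 100 x 100 x 12 mm, about 0.25 kg, with a green circuit board and a yellow strip (90 mm along y, 8 thick, top 24 above the underside) along its trailing (-x) edge. Origin: centre of its underside; axes as the fixture's. Lies on the base plate between the rails, 2 mm play each side, 20 to 45 mm short of home (x 20, y 0, z 10 in the fixture's axes). Slides with 1 to 4 N.
- push_face (a point): Middle of the yellow strip's trailing (-x) face, 12 mm above the base plate: where to push, towards the fixture's +x. The face is 90 mm wide and 24 mm high.
- home_mark (a point): Fixed point on the base plate where the carrier's origin is when it is home.
- clamp_handle (a joint): Angle of the red clamp handle (rad) about the fixture's x: 0 open, about 1.0 locked; its height above level is 1.05 rad minus this, and locked it lies almost level towards the fixture's +y. Over-centre spring, dead point at about 0.58: before it the handle springs back open, beyond it it snaps to lock by itself. Takes about 6 N near the grip's end to start, falling to nothing at the dead point.
- handle_pivot (a point): Axis of the handle (parallel to the fixture's x), 45 mm above the bench, at x = 30, y = 105 mm in the fixture's axes.
- handle_end (a point): On the handle's centre line, 100 mm from its pivot. The round red grip, 20 mm thick, reaches from 46 to 122 mm from the pivot. To lock, push on its upper side (which faces the carrier side when open), outwards to the fixture's +y and down.
- clamp_bar: Steel hold-down bar linked to the handle. Origin at its pivot: x 30, y 90, z 45 mm in the fixture's axes. Stands up while open (top about 100 mm above the bench), comes down towards the fixture's -y as the handle goes down; its rubber foot, 48 mm from the pivot, lands on the carrier's rim.
- flux_jar: Small white-capped jar, 32 mm across, 42 mm tall, standing on the fixture's base plate; bystander. Origin under its middle.
- solder_spool: Steel-grey solder spool, 48 mm across, 35 mm tall, standing beside the fixture; bystander. Origin under its middle.
- spare_board_a: Loose green circuit board 100 x 75 mm lying on the bench; bystander. Origin under its middle.
- spare_board_b: Loose green circuit board 90 x 80 mm with a metal can on it, lying on the bench; bystander. Origin under its middle.
- screwdriver: Orange-handled screwdriver, 160 mm long, lying on the bench; bystander.
- brush: Cleaning brush, 160 mm long, lying on the bench; bystander.
- alcohol_bottle: White bottle, 48 mm across, 100 mm tall, with a blue cap; bystander. Origin under its middle.
Things that resemble listed ones, but are neither listed nor needed, are in the scene too. Of the things shaped like the carrier, the grey one is meant.

How it is judged:
By the outcome, as a careful person would: the job done as asked, in the order asked, and still so for the second after the job is handed in, with the robot touching nothing.
It also fails if it takes over 45 s, if anything falls off the work surface, if the arm or the gripper's body presses on something with over 40 N, if the wrist force passes 120 N, or if a joint passes its speed limit or range.

ROBOT

A 6-joint arm with a two-finger parallel gripper is mounted at the origin on the work surface. World frame = base frame: x ahead of the robot, y to its left, z up, the work surface at z = 0. Lengths are in m, angles in rad, forces in N, time in s.
With the tool pointing down it reaches from about 0.3 to 0.775 m from the base axis. Payload 14.6 kg.
Tool frame: the origin (TCP) lies on the centre line of the jaws, within the pads' length; the fingertips stand 19 mm ahead of it and the grasp point (between the pads) is the TCP; z points along the fingers, x is the direction in which the jaws open and shut, and the axes are right-handed (so a half turn about z gives the same grasp; the last joint's range is limited). The gripper opens to 94 mm and grips with 3 to 60 N. Pads are 16 mm wide; open, the fingers measure 119 mm over their backs; the gripper's body (75 mm by 177 mm) begins 78 mm behind the grasp point.
Start: joints at [1.165, 0.3, 1.521, -0, 1.321, -0.067], TCP at [0.183, 0.519, 0.224] pointing down, gripper open.
Joint ranges: [-3.03, 3.03], [-0.79, 2.21], [0.23, 2.52], [-1.04, 4.18], [0, 3.07], [-2.55, 2.55]. Speed limits (rad/s): [2.22, 2.22, 2.57, 3.14, 3.14, 3.14].

INTERFACE

Orientations are given as [roll, pitch, yaw] about the fixed x, y, z axes, in that order (R = Rz(yaw) Ry(pitch) Rx(roll)).
In Python, from station import ctrl, imaging gives the robot as it stands.
- The arm moves only by the shell command python3 -m handwheel 'ROWS' [OPENING] [FORCE]. ROWS is JSON, a list that holds one entry, the list of rows, each a list of 4 numbers: the shift along the tool's x, y, z in m, then the turn about the tool's z in rad. A call has 1 to 10 rows; each row shifts and turns the pose as measured when the row begins, along the tool's axes as they then stand; what a row does not reach is not made up. A row lasts 1/10 s, in which the tool goes at most 50 mm and 8.59 degrees, less where a joint would pass 70% of its speed; a pose out of reach is approached as far as the arm can. A call is refused whole if a number of a shift passes 0.05 or a number of a turn 0.15, either way. A call with a gripper value outside its range is refused whole. OPENING is the finger opening in m, from 0 to 0.094, set as the call begins (- or left out, the last holds). The fingers move at their own pace and stop on an object; FORCE is the grip in N (left out, the last holds). Time passes only in rows, so rows that do not move let the fingers close. It gives the time, the measured TCP pose, the force and the opening at its end, in the units of the state.
- ctrl.get_obs(): the state, without advancing time (a new reading comes with each control period).
- imaging.camera(name): name is "scene" or "side" or "wrist"; returns the picture (400x640x3 uint8, red, green, blue); there is no depth.
- imaging.camera_model(name): a dict with "camera_matrix" (3x3 intrinsics, pixels), "k1" (the pictures are not rectified: a ray, as slopes to the right and down, at radius r is drawn at 1 + k1 r^2 times it, then the intrinsics apply), "position" and "attitude" of the camera in the world. Camera axes: x right, y up, looking along -z (the intrinsics and any distortion apply to the point x, -y, -z); pixel columns grow to the right and rows downward; lengths in m; the calibration is good to about 2 mm. A picture is of the moment at which its call begins: read the wrist's pose just before it. camera_model takes no time and is no camera call; for the wrist camera it gives the pose at the moment of the call.
- ctrl.hand_in(): hands the job in, once; it reports no verdict.
The state is a dict: "time_s": time; "qpos": joint angles; "joint_vel": joint speeds; "tau": joint torques, N m; "ee_pos": TCP position; "eef_rot": TCP orientation; "force": force on the tool from outside, world axes, zero at the start; "moment": the same for the moment, N m; "grip_width": finger opening in m.
Only numpy, scipy, OpenCV 4.12 (cv2) and the standard library are available. Lean on these libraries where they do the work, as an engineer would, in place of code of your own. Each camera call takes 0.05 s, during which the arm holds its last target. There are 200 camera calls.

## Working session

There is one attempt and no reset: what is moved stays moved. The work goes in short steps, Python scripts to look and compute and a shell command to move; the robot and the scene stay as the last step left them, time stands still between calls to the robot, and variables do not carry over. Pictures are saved under pics/ and viewed, about 8 in all and at most 12, crops included, and the job is handed in when it is done.

```bash
ls; mkdir -p pics
python3 - <<'E'
from station import ctrl, imaging
import cv2
o=ctrl.get_obs(); print(o)
for n in("scene","side"):
    m=imaging.camera_model(n);print(n,m)
    cv2.imwrite(f"pics/{n}0.png",imaging.camera(n)[:,:,::-1])
E
```

```text
pics
{'time_s': 0.0, 'qpos': array([ 1.16542148e+00,  3.00473422e-01,  1.52155802e+00, -1.98287573e-05,
        1.32070879e+00, -6.66229506e-02]), 'joint_vel': array([ 0.00038957, -0.00062713, -0.00165619,  0.00123249, -0.00155918,
        0.00021033]), 'tau': array([-3.48988069e-03, -5.31794751e+01, -3.52736771e+01,  7.06623774e-02,
        2.43997585e-02, -8.42062036e-05]), 'ee_pos': array([0.18269717, 0.51852088, 0.2238948 ]), 'eef_rot': array([-3.14153542e+00,  1.14630658e-03,  1.23204939e+00]), 'force': array([ 0.58111431,  0.43389304, -0.81299999]), 'moment': array([-0.04211217, -0.05121121,  0.03922856]), 'grip_width': 0.0939178053274162}
scene {'camera_matrix': array([[482.62774758,   0.        , 319.05073592],
       [  0.        , 482.62774758, 193.31805336],
       [  0.        ,   0.        ,   1.        ]]), 'k1': -0.10570681438516523, 'position': array([ 1.39541491, -0.09858111,  1.09544077]), 'attitude': array([0.74050294, 0.01686517, 1.42160476])}
side {'camera_matrix': array([[387.71553395,   0.        , 319.34721804],
       [  0.        , 387.71553395, 194.44466271],
       [  0.        ,   0.        ,   1.        ]]), 'k1': -0.09677521998050162, 'position': array([ 0.1218392 , -0.97428209,  0.98565329]), 'attitude': array([ 0.86078839,  0.00471059, -0.34850162])}
```

View pics/scene0.png

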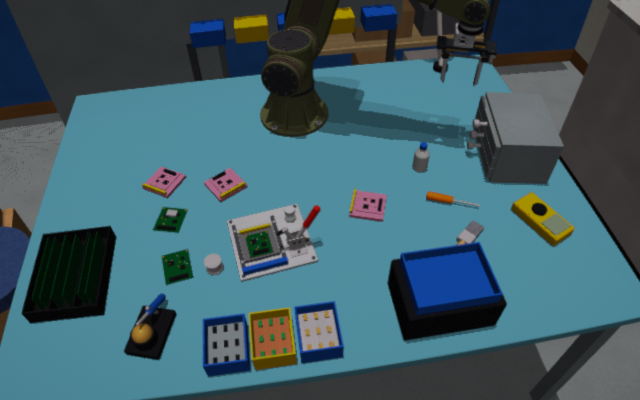

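View pics/side0.png

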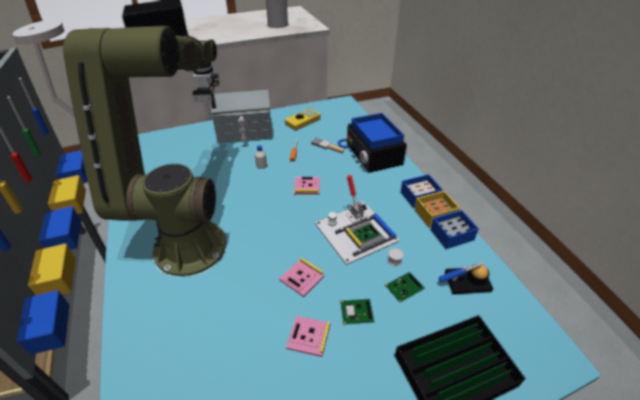

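The fixture is at about (273,241) in the scene view. The blue stop is on the side away from the robot, and the clamp with its red handle is on the +y side (311,215). I'll enlarge that area.

Run:
```python
import cv2
a=cv2.imread("pics/scene0.png")[195:285,222:332]
cv2.imwrite("pics/c0.png",cv2.resize(a,None,fx=6.5,fy=6.5,interpolation=cv2.INTER_CUBIC))
```

```text
(no output)
```

View pics/c0.png

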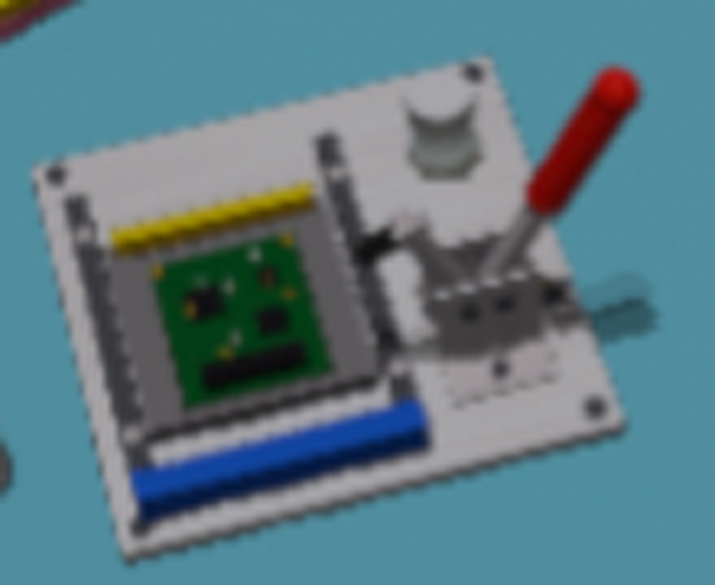

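The crop shows the base plate corners at (38,163), (490,58), (625,425) and (128,553). The trailing edge of the strip's top runs from (112,232) to (308,184), and the jar's base is near (445,165). Now I'll solve for the pose.

```bash
cat > h.py <<'E'
from station import ctrl, imaging
import numpy as np, cv2
from scipy.spatial.transform import Rotation as R
from scipy.optimize import least_squares
def proj(m,P):
    P=np.atleast_2d(P); c=(P-m["position"])@R.from_euler('xyz',m["attitude"]).as_matrix()
    s=np.c_[c[:,0],-c[:,1]]/-c[:,2:]; s=s*(1+m["k1"]*(s**2).sum(1,keepdims=True))
    K=m["camera_matrix"]; return s@K[:2,:2].T+K[:2,2]
def F(p,Q):  # fixture -> world, p=x,y,yaw (m), Q in mm
    Q=np.atleast_2d(Q)/1000.; c,s=np.cos(p[2]),np.sin(p[2])
    return np.c_[p[0]+c*Q[:,0]-s*Q[:,1],p[1]+s*Q[:,0]+c*Q[:,1],Q[:,2]]
E
python3 - <<'E'
from h import *
m=imaging.camera_model("scene")
u=lambda a:np.array(a)/6.5+[222,195]-0.4
px=u([[38,163],[490,58],[625,425],[128,553]])
Q=np.array([[-120,-73,10],[-120,143,10],[95,143,10],[95,-73,10]])
r=least_squares(lambda p:(proj(m,F(p,Q))-px).ravel(),[.7,0,0]);p=r.x;print(p,r.fun)
# carrier x from strip top rear edge
ps=u([[112,232],[308,184]])
r2=least_squares(lambda c:(proj(m,F(p,[[c[0]-50,-45+c[1],34],[c[0]-50,45+c[1],34]]))-ps).ravel(),[0,0]);print("carrier",r2.x,r2.fun)
j=least_squares(lambda c:(proj(m,F(p,[[c[0],c[1],10]]))-u([[445,165]])).ravel(),[-80,80]).x;print("jar",j)
# handle end (tip) red at 122mm
h=105+122*np.cos(1.05),45+122*np.sin(1.05)
print("tip check",(proj(m,F(p,[[30,h[0],h[1]]]))-[222-.4,195-.4])*6.5)
for n,q in dict(push=[r2.x[0]-50,0,22],home=[20,0,10],piv=[30,105,45],bar=[30,90,45],hend=[30,105+100*np.cos(1.05),45+100*np.sin(1.05)]).items(): print(n,F(p,[q]))
E
```

```text
[ 0.57936996 -0.16184781  0.14584366] [-0.7767995   0.19730191  0.83464343 -0.53415811  0.88866446 -0.25029826
 -0.91850647  0.2984862 ]
carrier [-1.58081877 -2.5542382 ] [-0.52599805  0.06150111  0.52853977 -0.09202277]
jar [-63.39823116 104.21731095]
tip check [[631.7718003   77.83804177]]
push [[ 0.52833674 -0.1693439   0.022     ]]
home [[ 0.59915764 -0.15894126  0.01      ]]
piv [[ 0.59379212 -0.05360271  0.045     ]]
bar [[ 0.59597203 -0.06844346  0.045     ]]
hend [[ 0.58656106 -0.00437384  0.13174232]]
```

```bash
cat >> h.py <<'E'
PF=np.array([0.57937,-0.16185,0.14584])
def go(q,p=None,tip=True):
    """print shift in tool axes to bring TCP to fixture (mm) point q (z = fingertip height), and turn"""
    p=PF if p is None else p
    o=ctrl.get_obs(); M=R.from_euler('xyz',o["eef_rot"]).as_matrix()
    t=F(p,q)[0]; t[2]+=.019*tip
    d=M.T@(t-o["ee_pos"]); yaw=np.arctan2(M[1,0],M[0,0])
    e=(p[2]+np.pi/2-yaw+np.pi)%(2*np.pi)-np.pi
    c,s=np.cos(p[2]),np.sin(p[2]); w=o["ee_pos"]-[p[0],p[1],0]
    print("t",round(o["time_s"],2),"tcp fixture mm",np.round([1e3*(c*w[0]+s*w[1]),1e3*(-s*w[0]+c*w[1]),1e3*w[2]-19],1),"shift tool mm",np.round(d*1e3,1),"turn",round(-e,3),"F",np.round(o["force"],1),"wid",o["grip_width"])
E
python3 -m handwheel '[[[-0.036,0.035,0,-0.121],[-0.041,0.029,0,-0.121],[-0.044,0.023,0,-0.121],[-0.047,0.018,0,-0.121],[-0.048,0.014,0,0],[-0.048,0.014,0,0],[-0.048,0.014,0,0],[-0.048,0.014,0,0]]]' 0.05 20
python3 -c "
from h import *
go([-78,0,186])"
```

```text
time_s: 0.9
ee_pos: [0.3441, 0.1544, 0.2218]
eef_rot: [-3.139, 0.004, 1.739]
force: [0.7, 0.7, -0.0]
grip_width: 0.0499
t 0.9 tcp fixture mm [-186.8  347.1  202.8] shift tool mm [-349.4  101.    17.8] turn 0.023 F [ 0.7  0.7 -0. ] wid 0.04992421087843779
```

```bash
python3 -m handwheel '[[[-0.047,0.014,0,0.02],[-0.047,0.014,0,0],[-0.047,0.014,0,0],[-0.047,0.014,0,0],[-0.047,0.014,0,0],[-0.047,0.014,0,0],[-0.045,0.013,0,0],[0,0,0,0]]]'
python3 -c "
from h import *
go([-78,0,186])
m=imaging.camera_model('wrist');a=imaging.camera('wrist')
np.savez('w1.npz',**m);print(m)
cv2.imwrite('pics/w1.png',a[:,:,::-1])"
```

```text
time_s: 1.7
ee_pos: [0.4893, -0.1676, 0.2216]
eef_rot: [-3.139, 0.003, 1.713]
force: [0.4, 0.2, 0.6]
grip_width: 0.05
t 1.7 tcp fixture mm [-90.    7.4 202.6] shift tool mm [-7.3 12.  16.5] turn -0.003 F [0.4 0.2 0.6] wid 0.04997447754571311
{'camera_matrix': array([[321.83095727,   0.        , 321.14155256],
       [  0.        , 321.83095727, 199.93915689],
       [  0.        ,   0.        ,   1.        ]]), 'k1': -0.05917125501305307, 'position': array([ 0.41451282, -0.17710397,  0.38255438]), 'attitude': array([-0.26518173,  0.00353783,  1.71354686])}
```

View pics/w1.png

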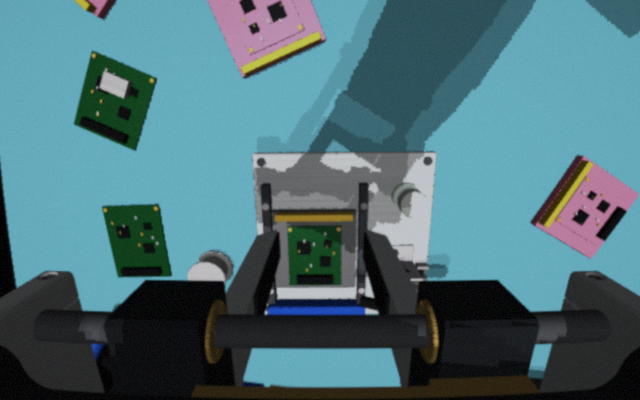

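The wrist view shows the plate's rear corners at (252,153) and (437,152). The rail rear ends are at (262..271,184) and (358..368,184), and the strip's trailing edge runs from (274,213) to (354,213). I'll refine the pose from these.

Run:
```python
from h import *
m=dict(np.load('w1.npz'))
Q=np.array([[-120,-73,10],[-120,143,10],[-85,-62,24],[-85,62,24.]])
px=np.array([[252.,153],[437,152],[262,184],[368,184]])
print("pred",proj(m,F(PF,Q)))
p=least_squares(lambda p:(proj(m,F(p,Q))-px).ravel(),PF).x;print(p,(proj(m,F(p,Q))-px).ravel())
for q in (PF,p):
  ps=np.array([[274.,213],[354,213]])
  r2=least_squares(lambda c:(proj(m,F(q,[[c[0]-50,-45+c[1],34],[c[0]-50,45+c[1],34]]))-ps).ravel(),[0,0]);print("carrier",r2.x,r2.fun)
```

```text
pred [[251.81138541 153.60858467]
 [437.73350107 153.35408903]
 [260.52477102 185.68316404]
 [369.01732371 185.42833696]]
[ 0.57797914 -0.16187013  0.14799637] [-0.31277477 -0.44510144  0.79135678 -0.09866229 -1.53195851  0.61958762
  1.06273645  0.13295832]
carrier [-5.32615422 -0.8577753 ] [ 0.39581523  0.05681626 -0.3943516  -0.08384537]
carrier [-3.94909425 -0.92686518] [ 0.3966642   0.13838867 -0.39523864 -0.16528576]
```

```bash
sed -i 's/^PF=.*/PF=np.array([0.5785,-0.16185,0.147])/' h.py
python3 -m handwheel '[[[-0.007,0.010,0.04,0],[0,0,0.04,0],[0,0,0.04,0],[0,0,0.035,0],[0,0,0,0]]]'
python3 -c "
from h import *
go([-78,0,17])"
```

```text
time_s: 2.25
ee_pos: [0.4987, -0.1677, 0.0629]
eef_rot: [-3.14, 0.003, 1.716]
force: [-0.4, -0.3, 1.5]
grip_width: 0.0497
t 2.25 tcp fixture mm [-79.8   5.9  43.9] shift tool mm [-5.8  1.9 27. ] turn -0.002 F [-0.4 -0.3  1.5] wid 0.0496740401974614
```

```bash
python3 -m handwheel '[[[-0.006,0,0.02,0],[0,0,0.008,0],[0,0,0,0]]]'
python3 -c "
from h import *
go([-61,0,17])"
python3 -m handwheel '[[[0,0.008,0,0],[0,0.008,0,0],[0,0.005,0,0],[0,0.005,0,0],[0,0.005,0,0],[0,0.005,0,0]]]'
python3 -c "
from h import *
go([-38,0,17])"
```

```text
time_s: 2.55
ee_pos: [0.5008, -0.1721, 0.0385]
eef_rot: [3.14, 0.004, 1.718]
force: [-0.5, -1.1, 0.4]
grip_width: 0.0501
t 2.55 tcp fixture mm [-78.4   1.2  19.5] shift tool mm [-1.2 17.4  2.5] turn 0.0 F [-0.5 -1.1  0.4] wid 0.0500818945064075
time_s: 3.15
ee_pos: [0.5383, -0.1664, 0.0433]
eef_rot: [-3.14, 0.006, 1.72]
force: [-49.3, -8.8, 32.8]
grip_width: 0.0499
t 3.15 tcp fixture mm [-40.4   1.3  24.3] shift tool mm [-1.3  2.4  7.3] turn 0.002 F [-49.3  -8.8  32.8] wid 0.0499425822458563
```

```bash
python3 -m handwheel '[[[0,-0.004,0,0],[0,-0.004,0,0],[0,0,0,0]]]'
python3 -c "
from h import *
go([-38,0,17])
m=imaging.camera_model('wrist');a=imaging.camera('wrist')
np.savez('w2.npz',**m)
b=imaging.camera('scene')[195:285,222:332]
c=cv2.resize(b,(611,500),interpolation=cv2.INTER_CUBIC)
cv2.imwrite('pics/w2.png',a[:,:,::-1]);cv2.imwrite('pics/s2.png',c[:,:,::-1])"
```

```text
time_s: 3.45
ee_pos: [0.5305, -0.1679, 0.0435]
eef_rot: [-3.139, 0.006, 1.72]
force: [-0.3, 0.5, -0.1]
grip_width: 0.0499
t 3.45 tcp fixture mm [-48.3   1.1  24.5] shift tool mm [-1.  10.3  7.4] turn 0.002 F [-0.3  0.5 -0.1] wid 0.049939184378103005
```

View pics/s2.png

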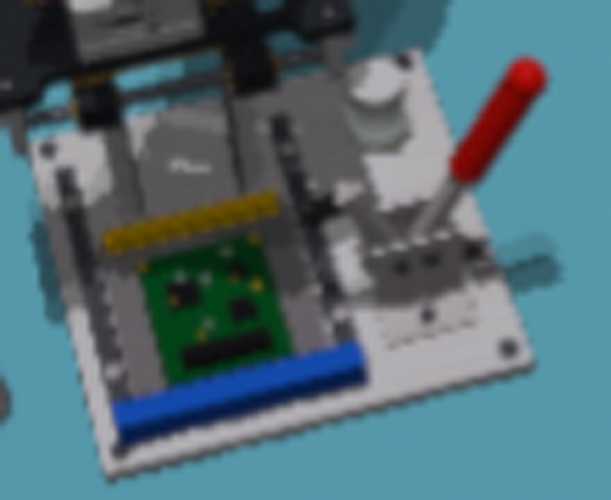

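View pics/w2.png

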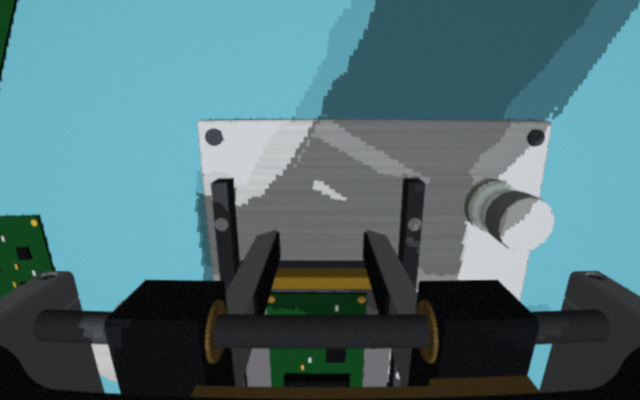

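Run:
```python
from h import *
m=imaging.camera_model("scene")
def fit(ps,p):
  r=least_squares(lambda c:(proj(m,F(p,[[c[0]-50,-45+c[1],34],[c[0]-50,45+c[1],34]]))-ps).ravel(),[0,0]);return r.x,r.fun
p=[.57937,-.16185,.14584]
print(fit(np.array([[112,232],[308,184]])/6.5+[221.6,194.6],p))
print(fit(np.array([[104,233],[276,192]])/5.555+[221.6,194.6],p))
w=dict(np.load('w2.npz')); m=w
print("wrist pred home strip top", proj(w,F(PF,[[-30,-45,34],[-30,45,34],[-30,0,34],[-30,0,10],[-120,-73,10],[-120,143,10]])))
```

```text
(array([-1.5805301, -2.5522541]), array([-0.52601004,  0.06145639,  0.52855155, -0.09198011]))
(array([21.92254234, -2.0451494 ]), array([-0.28744019,  0.14350297,  0.28866968, -0.16271722]))
wrist pred home strip top [[242.3505419  276.80717896]
 [394.50139522 277.61778564]
 [318.30083871 277.47266305]
 [318.83649102 259.5797512 ]
 [196.2205428  119.74076968]
 [554.83912029 122.57881694]]
```

The scene view shows the strip's trailing edge from (104,233) to (276,192), so the carrier has moved about 23.5 mm and sits against the blue stop. In the wrist view its rear foot is at v≈261, against 260 predicted for home. I'll do one gentle, lower re-push to confirm it's seated.

```bash
python3 -m handwheel '[[[0,0,0.004,0],[0,0.003,0.002,0],[0,0.003,0.001,0],[0,0.002,0.001,0],[0,0.001,0,0]]]'
python3 -c "
from h import *
go([-38,0,17])"
```

```text
time_s: 4.05
ee_pos: [0.5379, -0.1668, 0.0349]
eef_rot: [-3.131, 0.005, 1.72]
force: [-10.1, -2.4, 8.1]
grip_width: 0.05
t 4.05 tcp fixture mm [-40.9   1.   15.9] shift tool mm [-1.1  2.9 -1.1] turn 0.003 F [-10.1  -2.4   8.1] wid 0.050049602602784855
```

It stopped at the same place with light force, so it's home. Now I'll retract, close the fingers and move above and inside the handle.

```bash
python3 -m handwheel '[[[0,-0.012,0,0],[0,-0.012,0,0],[0,0,-0.045,0],[0,0,-0.05,0],[0,0,-0.05,0],[0,0,-0.03,0],[0.04,0.03,0,0],[0.04,0.03,0,0],[0.03,0.03,0,0],[0,0,0,0]]]' 0.0 30
python3 -c "
from h import *
go([30,112,122])"
```

```text
time_s: 5.05
ee_pos: [0.5915, -0.0437, 0.2159]
eef_rot: [-3.133, 0.004, 1.717]
force: [1.0, -0.3, -0.2]
grip_width: 0.0002
t 5.05 tcp fixture mm [ 30.1 115.  196.9] shift tool mm [-2.7  0.5 74.9] turn -0.001 F [ 1.  -0.3 -0.2] wid 0.00021047186675438213
```

```bash
python3 -m handwheel '[[[-0.005,0,0.035,0],[0,0,0.030,0],[0,0,0.006,0],[0,0,0,0]]]'
python3 -c "
from h import *
go([30,112,122])
m=imaging.camera_model('scene')
b=imaging.camera('scene')[175:285,222:342]
c=cv2.resize(b,None,fx=5,fy=5,interpolation=cv2.INTER_CUBIC)
cv2.imwrite('pics/s3.png',c[:,:,::-1])"
```

```text
time_s: 5.45
ee_pos: [0.5926, -0.0487, 0.1438]
eef_rot: [-3.134, 0.004, 1.719]
force: [-0.1, 0.1, -0.2]
grip_width: 0.0007
t 5.45 tcp fixture mm [ 30.5 109.9 124.8] shift tool mm [ 2.2 -0.5  2.8] turn 0.001 F [-0.1  0.1 -0.2] wid 0.0006932684865900783
```

View pics/s3.png

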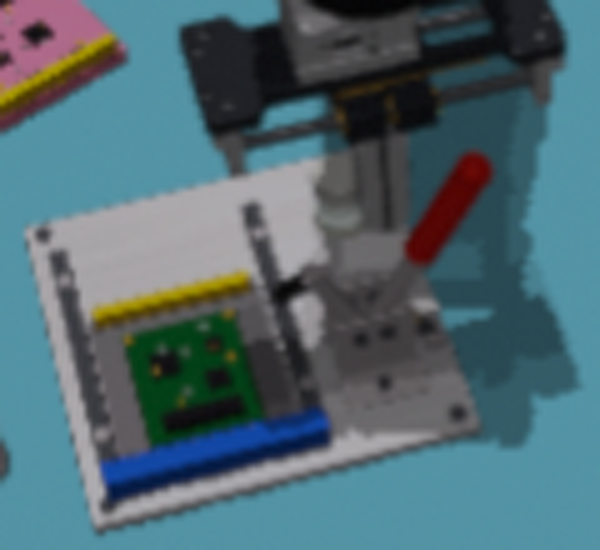

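The fingertips, near (375,265), are on the carrier side of the red grip, in its plane. Start pushing.

```bash
python3 -m handwheel '[[[0.015,0,0,0],[0.009,0,0.004,0],[0.009,0,0.005,0],[0.009,0,0.006,0],[0.007,0,0.006,0]]]'
python3 -c "
from h import *
go([30,164,92])"
```

```text
time_s: 6.0
ee_pos: [0.5868, 0.0008, 0.128]
eef_rot: [3.14, 0.011, 1.718]
force: [-0.1, -5.7, 0.4]
grip_width: 0.0005
t 6.0 tcp fixture mm [ 32.1 159.6 109. ] shift tool mm [ 4.6 -2.1 16.9] turn 0.0 F [-0.1 -5.7  0.4] wid 0.0004608949048110727
```

```bash
python3 -m handwheel '[[[0.005,-0.002,0.008,0],[0.004,0,0.008,0],[0.004,0,0.009,0],[0.003,0,0.009,0],[0.002,0,0.008,0],[0,0,0.005,0]]]'
python3 -c "
from h import *
go([30,170,80])"
```

```text
time_s: 6.6
ee_pos: [0.5821, 0.0216, 0.0782]
eef_rot: [3.138, 0.011, 1.72]
force: [-0.3, -0.6, -1.1]
grip_width: 0.0004
t 6.6 tcp fixture mm [ 30.4 180.9  59.2] shift tool mm [-11.1  -0.3 -20.7] turn 0.002 F [-0.3 -0.6 -1.1] wid 0.00037766581549776855
```

```bash
python3 -m handwheel '[[[0,0,-0.02,0],[0,0,-0.045,0],[0,0,-0.05,0],[0,-0.03,-0.04,0],[0,-0.05,0,0],[0,-0.05,0,0],[0,-0.05,0,0],[0,0,0,0]]]'
python3 -c "
from h import *
go([30,170,80])
b=imaging.camera('scene')[185:295,222:342]
c=cv2.resize(b,None,fx=5,fy=5,interpolation=cv2.INTER_CUBIC)
cv2.imwrite('pics/s4.png',c[:,:,::-1])
m=imaging.camera_model('scene');p=np.array([.57937,-.16185,.14584])
for e in (.05,.1,.3,1.05): print(e,(proj(m,F(p,[[30,105+122*np.cos(e),45+122*np.sin(e)]]))-[221.6,184.6])*5)
print('home strip',(proj(m,F(p,[[-30,-45,34],[-30,45,34]]))-[221.6,184.6])*5)"
```

```text
time_s: 7.4
ee_pos: [0.3982, -0.0048, 0.234]
eef_rot: [-3.14, 0.01, 1.719]
force: [1.5, 0.1, 0.2]
grip_width: 0.0003
t 7.4 tcp fixture mm [-155.4  181.7  215. ] shift tool mm [-10.5 185.6 134.8] turn 0.001 F [1.5 0.1 0.2] wid 0.0003246146918127393
0.05 [[594.88248421 202.34659559]]
0.1 [[594.27762586 195.64065299]]
0.3 [[586.54369516 170.17851462]]
1.05 [[485.97426367 109.87688665]]
home strip [[ 95.14210791 256.92526254]
 [252.63411983 218.56603323]]
```

View pics/s4.png

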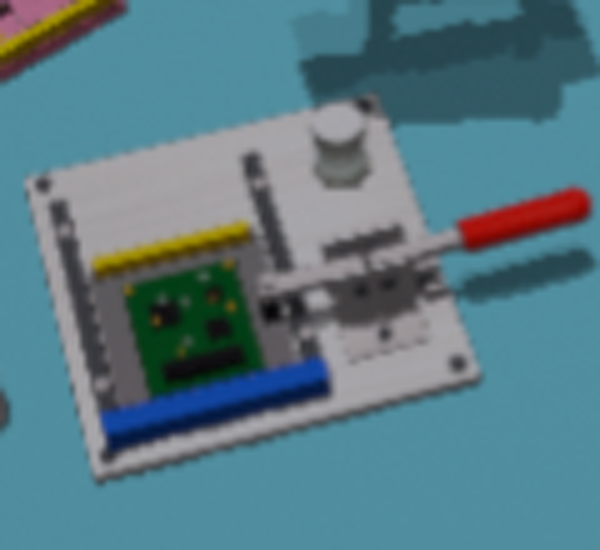

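The handle tip at (590,203) matches the predicted locked position (595,202). The bar's foot is on the carrier's rim at about (270,308), the carrier is against the stop, and the jar hasn't moved. The arm is clear, so I'm handing in.

```bash
python3 -c "
from station import ctrl
print(ctrl.hand_in())"
```

```text
the job is handed in; nothing more can be done
None
```

The carrier is home against the blue stop and the clamp is locked on it. I handed the job in with the arm clear, at about 7.5 s on the robot's clock.

- **Carrier:** I pushed it about 23 mm with two spread fingertips, jaws along the strip, until it met the stop. The first push read about 49 N along the rails and the fingertips rode up about 5 mm. I backed off and pushed again lower and gently; it stopped within 0.5 mm of the same place at about 10 N.
- **Clamp:** I pushed the handle out and down past its dead point with closed fingertips, at about 6 N, and it snapped over. I then backed away up and towards the robot.
- **Last checks:** In the final scene picture:
  - The handle tip is within about 1 px (image scale) of the predicted locked position.
  - The foot rests on the carrier's rim.
  - The carrier is against the stop.
  - The jar looks unmoved. The other bystanders were outside that crop, and I didn't look at them again.
- **Disagreements:** My camera estimates of the fixture and carrier differed by 2–4 mm. After the push the scene camera put the carrier at x = 21.9 mm against 20 nominal, so I relied on the repeated stop contact to confirm it was home.

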